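# Find and release the latched lamp key

### The arm

A 6-joint arm with a two-finger parallel gripper is mounted at the origin on the work surface. World frame = base frame: x ahead of the robot, y to its left, z up, the work surface at z = 0. Lengths are in m, angles in rad, forces in N, time in s.
With the tool pointing down it reaches from about 0.375 to 0.975 m from the base axis. Payload 3.8 kg.
Tool frame: the origin (TCP) lies at the very end of the fingers, on their centre line; the grasp point (between the pads) lies 19 mm behind it; z points along the fingers, y is the direction in which the jaws open and shut (so a half turn about z gives the same grasp; the last joint's range is limited). The gripper opens to 85 mm and grips with 20 to 120 N. Pads are 22 mm wide; open, the fingers measure 114 mm over their backs; the gripper's body (76 mm by 85 mm) begins 54 mm behind the grasp point. The pads swing forward as they close: fully open they stand 13 mm farther back than shut.
Start: joints at [1.082, 0.264, 1.604, -0, 1.274, -0.037], TCP at [0.295, 0.607, 0.231] pointing down, gripper open.
Joint ranges: [-2.63, 2.63], [-0.94, 2.18], [0.31, 2.57], [-1.31, 4.45], [0, 2.66], [-2.55, 2.55]. Speed limits (rad/s): [2.57, 2.57, 3.14, 3.14, 3.14, 3.14].

### API

Orientations are given as a rotation vector (axis times angle).
In Python, from workcell import status, read_camera, camera_info, order gives the robot as it stands.
- The arm moves only by the tool move_arm, never from a script. Its argument "deltas" is a list of rows, each a list of 3 entries, a list of its own where there are three numbers: the turn, a rotation vector about the world's x, y, z as a fraction of full scale, then the shift along the world's x, y, z as a fraction of full scale, then the closure, from -1 (fully open) to 1 (shut), so that 0 is half open. A call has 1 to 20 rows; each row is the pose to reach, as a shift and turn from the pose commanded when the call began; what a row does not reach only later rows make up. Full scale, the value 1, is 0.1 m for a shift and pi/2 rad for a turn. A row lasts 1/8 s, in which the tool goes at most 62.5 mm and 10.7 degrees, less where a joint would pass 70% of its speed; a pose out of reach is approached as far as the arm can. A call with a number of a shift or a turn outside -1 to 1 is refused whole. A call with a gripper value outside its range is refused whole. The fingers move at their own pace and stop on an object; "grip_force" is the grip in N (left out, the last holds). Time passes only in rows, so rows that repeat a pose let the fingers close. It gives the time, the measured TCP pose, the force and the opening at its end, in the units of the state.
- status.read_state(): the state, without advancing time (a new reading comes with each control period).
- read_camera(name): name is "scene" or "top" or "wrist"; returns (picture, depth): 480x640x3 uint8, red, green, blue; 480x640 float32, m along the optical axis (not along the pixel's ray), 0 where there is no reading.
- camera_info(name): a dict with "K" (3x3 intrinsics, pixels), "D" ([k1, k2, p1, p2, k3] as OpenCV has them; the pictures are not rectified), "R" (3x3) and "t" (3): a world point X has camera coordinates R X + t. Camera axes: x right, y down, z forward; pixel columns grow to the right and rows downward; lengths in m; the calibration is good to about 2 mm. A picture is of the moment at which its call begins: read the wrist's pose just before it. camera_info takes no time and is no camera call; for the wrist camera it gives the pose at the moment of the call.
- order.finish_job(): hands the job in, once; it reports no verdict.
The state is a dict: "time": time; "q": joint angles; "joint_vel": joint speeds; "joint_torque": joint torques, N m; "tool_pos": TCP position; "tcp_rot": TCP orientation; "wrist_force": force on the tool from outside, world axes, zero at the start; "torque": the same for the moment, N m; "width": opening from 0.0 (shut) to 1.0 (fully open).
Only numpy, scipy, OpenCV 4.12 (cv2) and the standard library are available. Lean on these libraries where they do the work, as an engineer would, in place of code of your own. Each camera call takes 0.05 s, during which the arm holds its last target. There are 200 camera calls.

### The job

One of the four identical white keys on the microscope's lamp control box has been left latched down. With the gripper's fingertips, tap each key lightly in turn, from the key beside the round dial to the far end of the row, without switching a free key on or letting the latched one go during its tap; only when all four have been tapped, press the latched key firmly down so that it lets go and springs up level with the others. Nothing is to be picked up, and the bottle, the slide case and the lens canister beside the box must stay where they stand.

Things in the scene. Friction and masses are not known exactly. Their poses are not given: they have to be found in the camera images.
- lamp_box: cream lamp control box fixed to the bench, 130 x 310 x 70 mm (x, y, z). Origin at the centre of its underside, on the table; z up, y along the key row towards the dial end. On its flat top: a black strip with four keys at x = 0, y = +72, +24, -24, -72 mm, and at y = +131 mm a fixed black round dial, 30 mm across, 20 mm high.
- key_a: one of the four identical white square keys (cap 26 x 26 mm). Origin at the centre of the cap's top face and moving with it; axes as the box's. A free key's top stands 84 mm above the table (14 mm above the box's top); springy: 1.5 N to start it, 0.6 N more per mm, stop at 11 mm. Pushed 8 mm or more below its free height, a free key is switched on.
- key_b: one of the four identical white square keys (cap 26 x 26 mm). Origin at the centre of the cap's top face and moving with it; axes as the box's. Exactly one of the four, in any place of the row, starts latched: its top 5 mm lower than a free one (79 mm above the table), solid below about 4 N, above that giving 1 mm per 0.6 N.
- key_c: one of the four identical white square keys (cap 26 x 26 mm). Origin at the centre of the cap's top face and moving with it; axes as the box's. The latched key, whichever it is, lets go when pushed 3.5 mm below its latched height (about 7 N; its stop is at 6 mm), and springs up level with the free ones when the finger leaves.
- key_d: one of the four identical white square keys (cap 26 x 26 mm). Origin at the centre of the cap's top face and moving with it; axes as the box's. Letters say nothing of places: every start shuffles which key stands in which place of the row and so where the latched one is.
- oil_mid (a point): bystander: small amber oil bottle standing on the bench, 32 mm across, 75 mm high; this point is on its axis, half-way up. Leave it alone.
- case_mid (a point): bystander: blue slide case with a white lid lying on the bench, 50 x 90 x 34 mm; this point is its centre. Leave it alone.
- can_mid (a point): bystander: aluminium lens canister with a black cap standing on the bench, 41 mm across, 50 mm high; this point is its centre. Leave it alone.

How it is judged:
By the outcome, as a careful person would: the job done as asked, in the order asked, and still so for the second after the job is handed in, with the robot touching nothing.
It also fails if it takes over 45 s, if anything falls off the work surface, if the arm or the gripper's body presses on something with over 40 N, if the wrist force passes 120 N, or if a joint passes its speed limit or range.

## Working session

There is one attempt and no reset: what is moved stays moved. The work goes in short steps, Python scripts to look and compute and a tool call to move; the robot and the scene stay as the last step left them, time stands still between calls to the robot, and variables do not carry over. Pictures are saved under pics/ and viewed, about 8 in all and at most 12, crops included, and the job is handed in when it is done.

Besides the shell and the picture viewer there is one more tool, called after "Request:" as name([rows], argument=value, ...), one row to a line, values as JSON. move_arm: Moves the arm, as the interface text tells. Its arguments: {"type":"object","properties":{"deltas":{"type":"array","items":{"type":"array"}},"grip_force":{"type":"number"}},"required":["deltas"]}

```bash
mkdir -p pics
python3 - <<'E'
from workcell import status, read_camera, camera_info
import cv2,numpy as np
s=status.read_state(); print(s)
for n in ("scene","top"):
    p,d=read_camera(n); cv2.imwrite(f"pics/{n}1.png",p[:,:,::-1]); np.save(f"pics/{n}_d.npy",d)
    c=camera_info(n); print(n,c)
E
```

```text
{'time': 0.0, 'q': array([ 1.08210710e+00,  2.64758965e-01,  1.60538088e+00,  2.31646515e-05,
        1.27368552e+00, -3.69245850e-02]), 'joint_vel': array([-0.00072636,  0.00131044, -0.00228892,  0.00093237,  0.00043005,
       -0.00044851]), 'joint_torque': array([-8.99226943e-04, -5.15115952e+01, -3.67314506e+01, -1.19060187e-04,
        1.29339175e-02, -2.54442875e-05]), 'tool_pos': array([0.29434089, 0.60663371, 0.22995439]), 'tcp_rot': array([-0.70348637, -3.06119608,  0.00337702]), 'wrist_force': array([-0.81444424, -0.34277156,  0.73843421]), 'torque': array([ 0.00069196, -0.0581693 , -0.01307228]), 'width': 1.002836265253395}
scene {'K': array([[584.2432549 ,   0.        , 331.10093447],
       [  0.        , 584.2432549 , 243.33998885],
       [  0.        ,   0.        ,   1.        ]]), 'D': array([0.02481037, 0.        , 0.        , 0.        , 0.        ]), 'R': array([[-0.83510784,  0.54991511, -0.01372123],
       [ 0.34970209,  0.51147691, -0.78492026],
       [-0.42462142, -0.6602914 , -0.61944484]]), 't': array([ 0.4784386 , -0.13731627,  1.32249823])}
top {'K': array([[556.15470298,   0.        , 318.32487967],
       [  0.        , 556.15470298, 237.97555704],
       [  0.        ,   0.        ,   1.        ]]), 'D': array([-0.10633204,  0.        ,  0.        ,  0.        ,  0.        ]), 'R': array([[-0.01853006, -0.99971933,  0.01476143],
       [-0.99837476,  0.01770529, -0.05416966],
       [ 0.0538931 , -0.0157412 , -0.99842263]]), 't': array([0.01577814, 0.58797425, 0.96603779])}
```

View pics/top1.png

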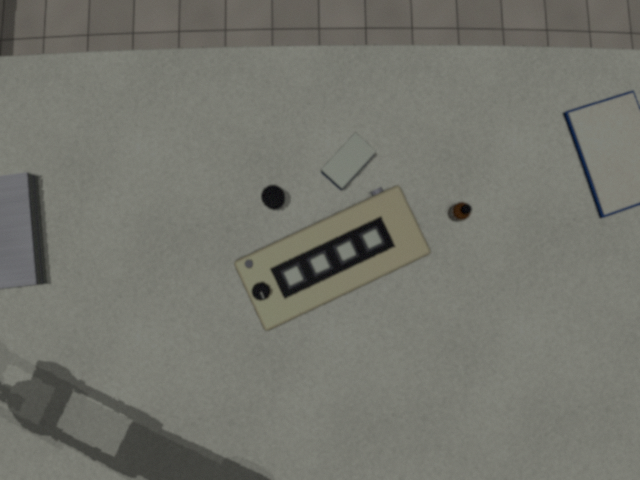

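View pics/scene1.png

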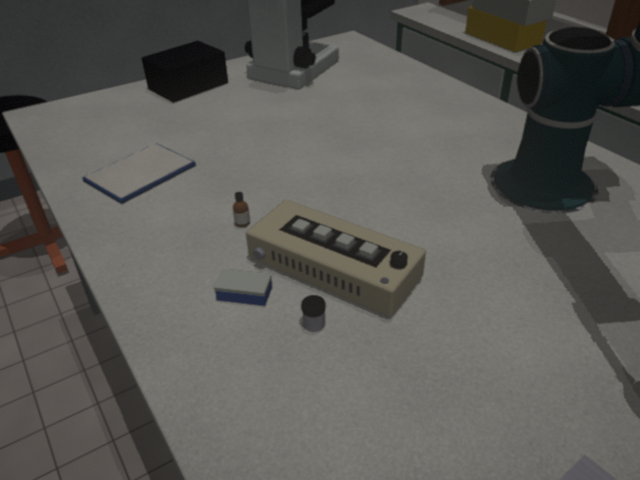

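The top view shows the box with its dial at (261,291). The keys are at about (293,275), (320,263), (346,250) and (373,237). The canister is at (273,197), the case at (348,160) and the bottle at (460,211).

```bash
cat > h.py <<'E'
import cv2,numpy as np
from workcell import status, read_camera, camera_info
def cast(uv,c,z):
    uv=np.atleast_2d(np.array(uv,float)); 
    n=cv2.undistortPoints(uv[:,None],c["K"],c["D"])[:,0]
    r=np.c_[n,np.ones(len(n))]@c["R"]; o=-c["R"].T@c["t"]
    return o+r*((z-o[2])/r[:,2])[:,None]
def keys(p,near,amin,amax,thr=None):
    """white blobs inside the dark strip: list of (u,v,area)"""
    h=cv2.cvtColor(p,cv2.COLOR_RGB2HSV)
    out=[]
    m=((h[...,2]>(thr or 110))&(h[...,1]<50)).astype(np.uint8)
    n,l,st,ce=cv2.connectedComponentsWithStats(m,connectivity=4)
    return [(ce[i],st[i,4],l==i) for i in range(1,n) if amin<st[i,4]<amax and near(ce[i])]
E
python3 - <<'E'
from h import *
p=cv2.imread("pics/top1.png")[:,:,::-1].copy(); c=camera_info("top")
k=keys(p,lambda e:270<e[0]<395 and 215<e[1]<300,80,900)
uv=np.array([a[0] for a in k]); uv=uv[np.argsort(uv[:,0])]
print([a[1] for a in k],uv)
P=cast(uv,c,.083); print(P)
d=P[0]-P[-1]; print(np.linalg.norm(d),np.degrees(np.arctan2(d[1],d[0])))
m=P.mean(0);print("centre",m)
D=np.load("pics/top_d.npy")
for u,v in uv.astype(int):
    z=np.median(D[v-3:v+4,u-3:u+4]); X=c["R"].T@(z*np.r_[cv2.undistortPoints(np.array([[[u,v]]],float),c["K"],c["D"])[0,0],1]-c["t"]); print(X)
E
```

```text
[np.int32(170), np.int32(168), np.int32(176), np.int32(173)] [[292.95375723 275.49132948]
 [319.36363636 263.06818182]
 [345.7797619  250.61904762]
 [371.70588235 238.41764706]]
[[ 0.52372468  0.04888337  0.083     ]
 [ 0.54328069  0.00523335  0.083     ]
 [ 0.56292223 -0.03857838  0.083     ]
 [ 0.58224746 -0.08179905  0.083     ]]
0.14318803494705973 114.12400019779908
centre [ 0.55304376 -0.01656518  0.083     ]
[0.52457421 0.05038388 0.08448039]
[0.54339615 0.00584114 0.08381909]
[ 0.56391093 -0.03720981  0.08467753]
[ 0.5831523  -0.08106146  0.07927004]
```

Request:
move_arm([
  [[0,0,-0.11],[0,-0.5,0],1],
  [[0,0,-0.11],[0,-1,0],1],
  [[0,0,-0.11],[0,-1,0],1],
], grip_force=20)

```text
time: 0.48
tool_pos: [0.294, 0.5037, 0.2299]
tcp_rot: [-0.968, -2.988, 0.006]
wrist_force: [0.4, 0.7, -0.0]
width: 0.378
```

Request:
move_arm([
  [[0,0,-0.11],[0.25,-0.5,0],1],
  [[0,0,-0.11],[0.5,-1,0],1],
])

```text
time: 0.72
tool_pos: [0.3451, 0.4072, 0.2312]
tcp_rot: [1.218, 2.895, 0.001]
wrist_force: [1.3, 0.5, 0.0]
width: 0.002
```

Request:
move_arm([
  [[0,0,-0.11],[0.25,-0.5,0],1],
  [[0,0,-0.11],[0.5,-1,0],1],
])

```text
time: 0.98
tool_pos: [0.3957, 0.3065, 0.2315]
tcp_rot: [1.465, 2.778, 0.002]
wrist_force: [0.4, 0.3, -0.3]
width: 0.0
```

Request:
move_arm([
  [[0,0,-0.11],[0.25,-0.5,0],1],
  [[0,0,-0.11],[0.5,-1,0],1],
])

```text
time: 1.23
tool_pos: [0.4459, 0.2063, 0.2315]
tcp_rot: [1.7, 2.641, 0.002]
wrist_force: [0.7, 0.9, 0.2]
width: -0.002
```

Request:
move_arm([
  [[0,0,0],[0.25,-0.5,0],1],
  [[0,0,0],[0.5,-1,0],1],
  [[0,0,0],[0.5,-1,0],1],
])

```text
time: 1.6
tool_pos: [0.4967, 0.1045, 0.2314]
tcp_rot: [1.705, 2.637, -0.0]
wrist_force: [-0.0, 0.5, -0.3]
width: 0.003
```

Run:
```python
from h import *
s=status.read_state(); print(s["time"],s["tool_pos"],s["tcp_rot"],s["width"],s["wrist_force"])
c=camera_info("wrist");p,d=read_camera("wrist")
cv2.imwrite("pics/w1.png",p[:,:,::-1]); np.save("pics/w1.npy",d); np.savez("pics/w1c.npz",**c)
print(c)
```

```text
1.6 [0.49669806 0.10451548 0.23136758] [ 1.70549595e+00  2.63715308e+00 -6.62529667e-05] 0.002962804739698086 [-0.0311068   0.45744572 -0.2656896 ]
{'K': array([[429.25405003,   0.        , 316.2533114 ],
       [  0.        , 429.25405003, 241.6993565 ],
       [  0.        ,   0.        ,   1.        ]]), 'D': array([-0.05375159,  0.        ,  0.        ,  0.        ,  0.        ]), 'R': array([[ 0.91183809,  0.41054811,  0.00124539],
       [ 0.39463455, -0.87732202,  0.27307444],
       [ 0.11320281, -0.2485082 , -0.9619921 ]]), 't': array([-0.49619505, -0.14102193,  0.34894959])}
```

View pics/w1.png

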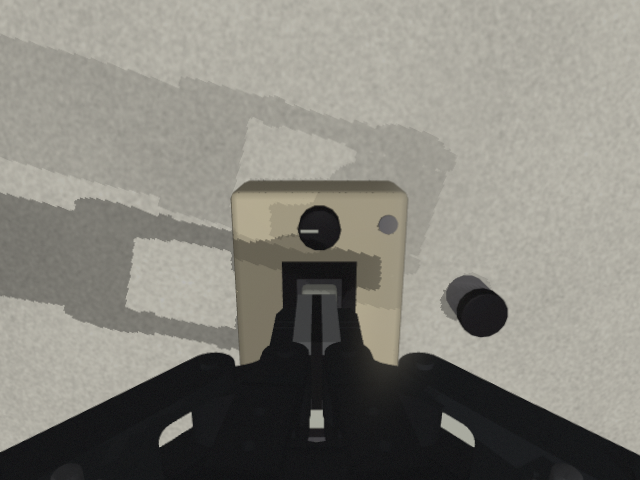

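The wrist view shows the dial at (319,228) with the row aligned to the image columns, but the fingers hide the keys. I'll move past the far end of the row to see them all.

Request:
move_arm([
  [[0,0,0],[0.22,-0.5,0],1],
  [[0,0,0],[0.44,-1,0],1],
])

```text
time: 1.9
tool_pos: [0.5393, 0.0084, 0.2314]
tcp_rot: [1.694, 2.645, 0.002]
wrist_force: [0.7, 0.2, 0.4]
width: 0.003
```

Request:
move_arm([
  [[0,0,0],[0.22,-0.5,0],1],
  [[0,0,0],[0.44,-1,0],1],
])

```text
time: 2.15
tool_pos: [0.5837, -0.0922, 0.2313]
tcp_rot: [-1.696, -2.644, -0.001]
wrist_force: [0.6, 0.7, 0.7]
width: 0.001
```

Request:
move_arm([
  [[0,0,0],[0.22,-0.5,0],1],
  [[0,0,0],[0.44,-1,0],1],
  [[0,0,0],[0.44,-1,0],1],
  [[0,0,0],[0.44,-1,0],1],
])

```text
time: 2.65
tool_pos: [0.6268, -0.191, 0.2307]
tcp_rot: [-1.697, -2.642, -0.001]
wrist_force: [-0.1, -0.7, -0.4]
width: -0.0
```

Run:
```python
from h import *
s=status.read_state(); print(s["time"],s["tool_pos"],s["tcp_rot"],s["width"],s["wrist_force"])
c=camera_info("wrist");p,d=read_camera("wrist")
cv2.imwrite("pics/w2.png",p[:,:,::-1]); np.save("pics/w2.npy",d); np.savez("pics/w2c.npz",**c)
```

```text
2.65 [ 0.62684634 -0.19096261  0.23066986] [-1.69698066e+00 -2.64191871e+00 -9.05065261e-04] -0.00043879286191747264 [-0.07909614 -0.65294583 -0.42094354]
```

View pics/w2.png

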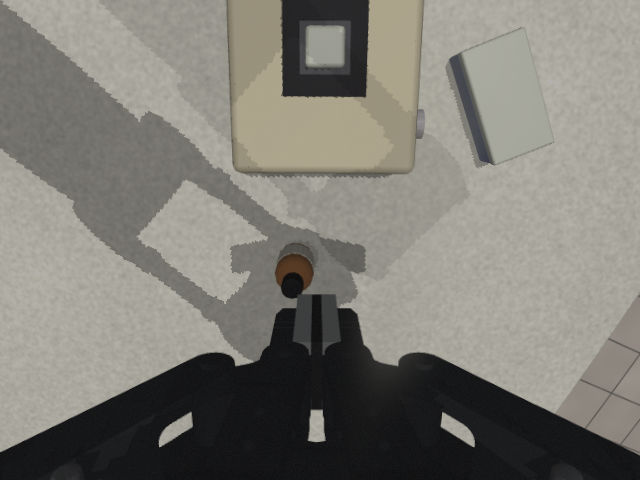

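The view shows the far-end key at (325,45) and the bottle below the fingers at (294,270). I'll measure key heights from depth, with the box top as the reference.

```bash
cat >> h.py <<'E'
def cloud(d,c):
    v,u=np.mgrid[0:480,0:640]; n=cv2.undistortPoints(np.stack([u.ravel(),v.ravel()],1).astype(float)[:,None],c["K"],c["D"])[:,0]
    X=(np.c_[n,np.ones(len(n))]*d.reshape(-1,1)-c["t"])@c["R"]
    return X.reshape(480,640,3)
E
python3 - <<'E'
from h import *
c=np.load("pics/w2c.npz"); d=np.load("pics/w2.npy"); X=cloud(d,c)
for n,(u,v) in dict(key=(325,45),keyborder=(307,75),strip=(295,50),box=(250,60),box2=(395,60),box3=(325,130),table=(450,230)).items():
    r=X[v-4:v+5,u-4:u+5].reshape(-1,3); print(n,np.median(r,0),r[:,2].std())
p=cv2.imread("pics/w2.png")[:,:,::-1].copy()
h=cv2.cvtColor(p,cv2.COLOR_RGB2HSV); print(h[45,325],h[45,304],h[45,290])
m=(X[...,2]>.0755)&(X[...,2]<.1); m[90:]=0; m[:,:290]=0;m[:,365:]=0
print(m.sum(), X[m].mean(0), np.median(X[m][:,2]))
k=keys(p,lambda e:290<e[0]<360 and e[1]<90,300,4000,130)
print([(a[0],a[1],cast(a[0],c,.079)) for a in k])
E
```

```text
key [ 0.58402876 -0.08376161  0.07997023] 0.03250189351745103
keyborder [ 0.58058462 -0.1044073   0.0722828 ] 0.000929489455383474
strip [ 0.56704644 -0.09343263  0.07184019] 0.0008028071063386939
box [ 0.5421241  -0.11127865  0.07091873] 0.0007887487715611415
box2 [ 0.6295749  -0.07106494  0.07073608] 0.0007120065358979924
box3 [ 0.6064039  -0.13179226  0.07100591] 0.033500201769183974
table [ 0.74764816 -0.16455195  0.00094937] 0.0006344324350795076
[ 33  15 156] [120   7  75] [143  24  43]
1717 [ 0.58400379 -0.08451729  0.07961163] 0.07973904649209451
[(array([324.67263956,  45.28600965]), np.int32(1451), array([[ 0.5838072, -0.0837562,  0.079    ]]))]
```

The far-end key stands 9 mm above the box top, so it is the latched one; both cameras agree. Now I'll go to the dial-end key, A.

Request:
move_arm([
  [[0,0,0],[-0.22,0.5,0],1],
  [[0,0,0],[-0.44,1,0],1],
])

```text
time: 2.95
tool_pos: [0.5817, -0.09, 0.2312]
tcp_rot: [-1.698, -2.643, -0.001]
wrist_force: [0.5, 0.9, 0.3]
width: 0.002
```

Request:
move_arm([
  [[0,0,0],[-0.22,0.5,-0.3],1],
  [[0,0,0],[-0.44,1,-0.8],1],
])

```text
time: 3.2
tool_pos: [0.5419, 0.0029, 0.1605]
tcp_rot: [1.694, 2.641, 0.005]
wrist_force: [0.5, 0.2, -0.1]
width: 0.001
```

Request:
move_arm([
  [[0,0,0],[-0.15,0.4,0],1],
  [[0,0,0],[-0.15,0.4,-0.4],1],
  [[0,0,0],[-0.15,0.4,-0.5],1],
  [[0,0,0],[-0.15,0.4,-0.5],1],
])

```text
time: 3.7
tool_pos: [0.5262, 0.0401, 0.1088]
tcp_rot: [-1.697, -2.642, 0.001]
wrist_force: [1.0, -0.1, -0.2]
width: 0.006
```

Run:
```python
from h import *
s=status.read_state(); print(s["time"],s["tool_pos"],s["tcp_rot"],s["wrist_force"])
p,d=read_camera("scene"); cv2.imwrite("pics/s2.png",cv2.resize(p[160:340,220:460,::-1],None,fx=3,fy=3))
```

```text
3.7 [0.52618348 0.04006805 0.10875076] [-1.69717351e+00 -2.64202780e+00  1.39280546e-03] [ 0.97365428 -0.07407992 -0.20186426]
```

View pics/s2.png

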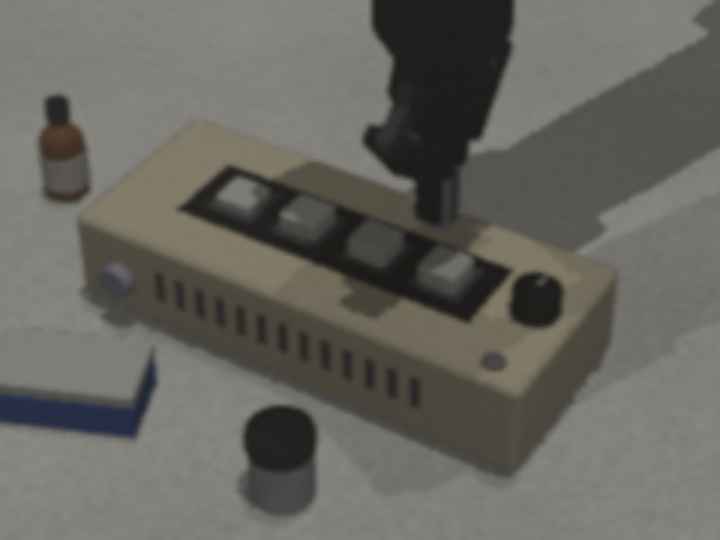

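The crop shows the closed fingertips above and near the key beside the dial, at crop position (437,215). All bystanders are undisturbed. Next I'll centre the tips and come down slowly.

Request:
move_arm([
  [[0,0,0],[-0.02,0.085,-0.05],1],
  [[0,0,0],[-0.02,0.085,-0.12],1],
  [[0,0,0],[-0.02,0.085,-0.18],1],
  [[0,0,0],[-0.02,0.085,-0.21],1],
  [[0,0,0],[-0.02,0.085,-0.21],1],
  [[0,0,0],[-0.02,0.085,-0.21],1],
])

```text
time: 4.5
tool_pos: [0.5253, 0.0479, 0.0882]
tcp_rot: [1.699, 2.642, 0.0]
wrist_force: [0.4, -1.0, 0.9]
width: -0.004
```

Next come small steps down with force readings.

Request:
move_arm([
  [[0,0,0],[-0.01,0,-0.02],1],
  [[0,0,0],[-0.01,0,-0.04],1],
  [[0,0,0],[-0.01,0,-0.055],1],
  [[0,0,0],[-0.01,0,-0.055],1],
])

```text
time: 5.0
tool_pos: [0.5241, 0.048, 0.0827]
tcp_rot: [-1.699, -2.642, 0.0]
wrist_force: [-0.4, -0.5, 2.6]
width: -0.001
```

Run:
```python
from h import *
s=status.read_state(); print(s["time"],s["tool_pos"],s["wrist_force"])
```

```text
5.0 [0.52412454 0.04799096 0.08268967] [-0.43622947 -0.48312869  2.63016479]
```

Contact is at 2.6 N, which matches a top at about 84 mm. I'll go slightly deeper to make the tap definite, then lift.

Request:
move_arm([
  [[0,0,0],[0,0,-0.015],1],
  [[0,0,0],[0,0,-0.015],1],
])

```text
time: 5.25
tool_pos: [0.5242, 0.048, 0.0812]
tcp_rot: [1.699, 2.642, 0.0]
wrist_force: [-1.4, -1.0, 2.9]
width: 0.004
```

Request:
move_arm([
  [[0,0,0],[0,0,0.08],1],
  [[0,0,0],[0,0,0.16],1],
  [[0,0,0],[0,0,0.16],1],
])

```text
time: 5.62
tool_pos: [0.5249, 0.048, 0.0981]
tcp_rot: [1.698, 2.641, 0.002]
wrist_force: [0.1, 0.5, -0.3]
width: -0.0
```

Request:
move_arm([
  [[0,0,0],[0.1,-0.22,0],1],
  [[0,0,0],[0.2,-0.43,0],1],
  [[0,0,0],[0.2,-0.43,-0.05],1],
  [[0,0,0],[0.2,-0.43,-0.09],1],
  [[0,0,0],[0.2,-0.43,-0.09],1],
])

```text
time: 6.25
tool_pos: [0.543, 0.0056, 0.0872]
tcp_rot: [-1.697, -2.641, 0.001]
wrist_force: [-0.4, 0.2, -0.3]
width: -0.001
```

Request:
move_arm([
  [[0,0,0],[0,0,-0.02],1],
  [[0,0,0],[0,0,-0.04],1],
  [[0,0,0],[0,0,-0.065],1],
  [[0,0,0],[0,0,-0.065],1],
  [[0,0,0],[0,0,-0.065],1],
])

```text
time: 6.88
tool_pos: [0.5442, 0.0052, 0.0818]
tcp_rot: [-1.699, -2.642, -0.001]
wrist_force: [-0.9, 1.5, 2.0]
width: 0.001
```

Request:
move_arm([
  [[0,0,0],[0,0,0.08],1],
  [[0,0,0],[0,0,0.16],1],
  [[0,0,0],[0,0,0.16],1],
])

```text
time: 7.25
tool_pos: [0.545, 0.0048, 0.0987]
tcp_rot: [1.698, 2.641, 0.002]
wrist_force: [0.8, 0.3, -0.7]
width: 0.001
```

Request:
move_arm([
  [[0,0,0],[0.1,-0.22,0],1],
  [[0,0,0],[0.2,-0.44,0],1],
  [[0,0,0],[0.2,-0.44,-0.05],1],
  [[0,0,0],[0.2,-0.44,-0.09],1],
  [[0,0,0],[0.2,-0.44,-0.09],1],
])

```text
time: 7.88
tool_pos: [0.5631, -0.0386, 0.0876]
tcp_rot: [-1.698, -2.641, 0.001]
wrist_force: [-0.1, 0.2, 0.1]
width: 0.003
```

Request:
move_arm([
  [[0,0,0],[0,0,-0.02],1],
  [[0,0,0],[0,0,-0.04],1],
  [[0,0,0],[0,0,-0.072],1],
  [[0,0,0],[0,0,-0.072],1],
  [[0,0,0],[0,0,-0.072],1],
])

```text
time: 8.5
tool_pos: [0.5642, -0.0388, 0.0817]
tcp_rot: [-1.699, -2.642, -0.001]
wrist_force: [-0.7, 1.6, 2.2]
width: -0.002
```

Request:
move_arm([
  [[0,0,0],[0,0,0.08],1],
  [[0,0,0],[0,0,0.16],1],
  [[0,0,0],[0,0,0.16],1],
])

```text
time: 8.88
tool_pos: [0.565, -0.0393, 0.0985]
tcp_rot: [1.698, 2.641, 0.001]
wrist_force: [0.9, -0.6, 1.1]
width: 0.002
```

Request:
move_arm([
  [[0,0,0],[0.1,-0.22,0],1],
  [[0,0,0],[0.2,-0.44,0],1],
  [[0,0,0],[0.2,-0.44,-0.06],1],
  [[0,0,0],[0.2,-0.44,-0.12],1],
  [[0,0,0],[0.2,-0.44,-0.12],1],
  [[0,0,0],[0.2,-0.44,-0.12],1],
])

```text
time: 9.62
tool_pos: [0.5838, -0.0826, 0.0851]
tcp_rot: [-1.698, -2.642, 0.0]
wrist_force: [0.6, -0.2, 0.7]
width: -0.005
```

Request:
move_arm([
  [[0,0,0],[0,0,-0.02],1],
  [[0,0,0],[0,0,-0.04],1],
  [[0,0,0],[0,0,-0.055],1],
  [[0,0,0],[0,0,-0.055],1],
  [[0,0,0],[0,0,-0.055],1],
])

```text
time: 10.25
tool_pos: [0.5842, -0.0831, 0.0799]
tcp_rot: [1.699, 2.642, 0.0]
wrist_force: [-0.3, -0.4, -0.2]
width: -0.003
```

Request:
move_arm([
  [[0,0,0],[0,0,-0.006],1],
  [[0,0,0],[0,0,-0.012],1],
  [[0,0,0],[0,0,-0.012],1],
])

```text
time: 10.62
tool_pos: [0.5843, -0.0831, 0.0791]
tcp_rot: [1.699, 2.642, 0.0]
wrist_force: [-1.1, 1.0, 3.3]
width: -0.001
```

Request:
move_arm([
  [[0,0,0],[0,0,0.06],1],
  [[0,0,0],[0,0,0.12],1],
  [[0,0,0],[0,0,0.12],1],
  [[0,0,0],[0,0,0.12],1],
])

```text
time: 11.12
tool_pos: [0.5841, -0.083, 0.0907]
tcp_rot: [1.699, 2.642, 0.0]
wrist_force: [-0.1, 1.0, 0.1]
width: -0.002
```

Request:
move_arm([
  [[0,0,0],[0,0,-0.04],1],
  [[0,0,0],[0,0,-0.08],1],
  [[0,0,0],[0,0,-0.12],1],
  [[0,0,0],[0,0,-0.14],1],
  [[0,0,0],[0,0,-0.155],1],
  [[0,0,0],[0,0,-0.165],1],
  [[0,0,0],[0,0,-0.165],1],
  [[0,0,0],[0,0,-0.165],1],
])

```text
time: 12.12
tool_pos: [0.5839, -0.083, 0.0749]
tcp_rot: [-1.699, -2.642, 0.001]
wrist_force: [-2.9, 0.4, 6.6]
width: 0.001
```

Request:
move_arm([
  [[0,0,0],[0,0,-0.008],1],
  [[0,0,0],[0,0,-0.008],1],
])

```text
time: 12.38
tool_pos: [0.5839, -0.083, 0.0742]
tcp_rot: [-1.699, -2.642, 0.0]
wrist_force: [-4.0, 0.4, 7.4]
width: 0.002
```

Request:
move_arm([
  [[0,0,0],[0,0,0.1],1],
  [[0,0,0],[0,0,0.3],1],
  [[0,0,0],[0,0,0.8],1],
  [[0,0,0],[0,0,1],1],
  [[0,0,0],[0,0,1],1],
])

```text
time: 13.0
tool_pos: [0.5858, -0.0834, 0.1761]
tcp_rot: [1.697, 2.638, 0.003]
wrist_force: [0.5, -0.4, -0.8]
width: 0.0
```

Request:
move_arm([
  [[0,0,0],[0.2,-0.5,0.3],1],
  [[0,0,0],[0.4,-1,0.6],1],
  [[0,0,0],[0.4,-1,0.6],1],
  [[0,0,0],[0.4,-1,0.6],1],
])

```text
time: 13.5
tool_pos: [0.6228, -0.1825, 0.2309]
tcp_rot: [-1.698, -2.638, 0.001]
wrist_force: [-0.2, -0.1, -1.5]
width: -0.002
```

Run:
```python
from h import *
s=status.read_state(); print(s["time"],s["tool_pos"],s["wrist_force"])
c=camera_info("wrist"); p,d=read_camera("wrist"); X=cloud(d,c)
cv2.imwrite("pics/w3.png",p[:,:,::-1])
P0=np.array([[.524,.0485],[.544,.0048],[.5635,-.039],[.5835,-.083]])
ax=np.array([.913,.408])
def rep(n,X):
  for P in P0:
    q=X[np.hypot(X[...,0]-P[0],X[...,1]-P[1])<.008][:,2]; q=q[(q>.06)&(q<.1)]
    b=[X[np.hypot(X[...,0]-B[0],X[...,1]-B[1])<.006][:,2] for B in (P+.05*ax,P-.05*ax)]
    b=np.concatenate(b); b=b[(b>.05)&(b<.09)]
    print(n,len(q),np.median(q)-np.median(b) if len(q) and len(b) else None)
rep("wrist",X)
for n in ("top","scene"):
  p,d=read_camera(n); rep(n,cloud(d,camera_info(n)))
  cv2.imwrite(f"pics/{n}3.png",p[:,:,::-1])
  if n=="scene": cv2.imwrite("pics/s3.png",cv2.resize(p[160:340,200:440,::-1],None,fx=3,fy=3))
```

```text
13.5 [ 0.62278335 -0.18252987  0.23087053] [-0.17924382 -0.06215152 -1.5078874 ]
wrist 0 None
wrist 0 None
wrist 0 None
wrist 527 0.014052876207803724
top 76 0.013732907004403647
top 75 0.013996785482591576
top 73 0.014025236663399554
top 74 0.01413151615617149
scene 37 0.0139216012625938
scene 38 0.014500629063942228
scene 37 0.01360644905175229
scene 36 0.01375092300328637
```

View pics/s3.png

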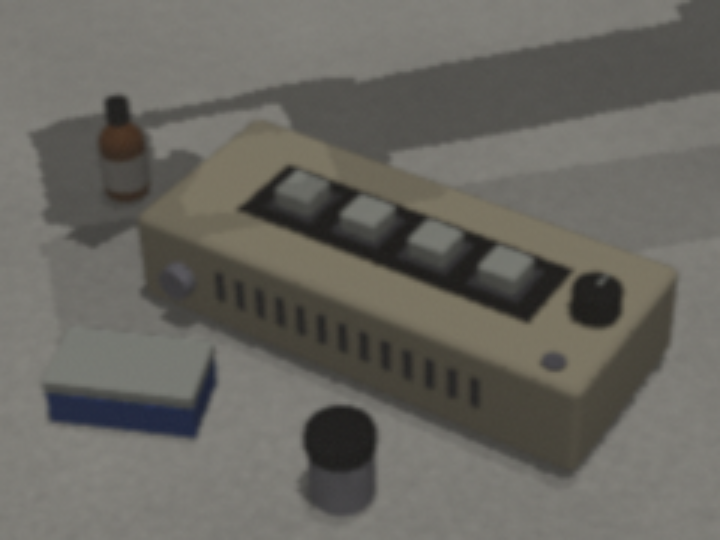

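All four keys stand 14 mm above the box top, and the bystanders are where they were. Handing in.

```bash
python3 -c "
from workcell import order; print(order.finish_job())"
```

```text
the job is handed in; nothing more can be done
None
```

The job is done and handed in at about 13.7 s of the 45 s allowed. All four keys were tapped in order from the dial end, and then the latched one was pressed and let go.

- **Finding the latched key:** top and wrist depth both showed the far-end key about 5 mm low, at 9 mm above the box top.
- **Taps on the free keys:** the three free keys went down only 2–3 mm, with 2–3 N measured, well short of the 8 mm that switches them on.
- **Tap on the latched key:** it took 3.3 N and held solid, without letting go.
- **Release:** I lifted off, then pressed the latched key to about 4.8 mm below its latched height (7.4 N) and backed away.

**Last checks:** in the top and scene depth pictures all four keys stand level, 13.6–14.5 mm above the box top. The wrist camera could see only the released key and gave 14.1 mm. In the last scene picture the bottle, slide case and canister look unmoved. The arm was clear of everything at hand-in. No check failed or disagreed.

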